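Change the cutter head of a pasta machine

TASK

Change the cutter head on the pasta machine: draw the fitted head with the black grip straight up out of its guides and stand it upright on the wooden chopping board, beside the head with the red grip that is waiting there. Then slide the red-grip head down the tapered dovetail guides, right way round, and press it down firmly until it wedges tight, with its striker holding the roller arm of the safety switch pushed over. Keep both heads upright and do not disturb the pepper mill, sauce jar, oil bottle and tin standing around.

Things in the scene. Friction and masses are not known exactly. Their poses are not given: they have to be found in the camera images.
- wide_head_center (a point): steel pasta cutter head with a black grip and coarsely grooved cutting rollers in its open front; about 0.45 kg. Point: its centre, 60 mm above its underside. Own z up, own x out of its back. Housing 150 mm wide (y +-75), 72 mm high, front at x = -32 mm; the dovetail tongue on its back ends at x = +32 mm; a black striker on the -y cheek reaches y = -89 mm. Starts seated in the machine, sitting lightly.
- wide_head_grip (a point): middle of the part to hold of the black-grip head: an upright black fin on top, 16 mm thick (own x), 70 mm long (own y), its top 14 mm above this point. The point is 46 mm straight above the head's centre; axes as the head's. Take it from above, fingers closing along own x; below the fin the housing begins 34 mm under this point.
- fine_head_center (a point): steel pasta cutter head with a red grip and finely grooved cutting rollers in its open front; about 0.45 kg. Point: its centre, 60 mm above its underside. Own z up, own x out of its back. Housing 150 mm wide (y +-75), 72 mm high, front at x = -32 mm; the dovetail tongue on its back ends at x = +32 mm; a red striker on the -y cheek reaches y = -89 mm. Starts upright on the board's own +y half, its length roughly along the board's x, its back towards own +y.
- fine_head_grip (a point): middle of the part to hold of the red-grip head: an upright red fin on top, 16 mm thick (own x), 70 mm long (own y), its top 14 mm above this point. The point is 46 mm straight above the head's centre; axes as the head's. Take it from above, fingers closing along own x; below the fin the housing begins 34 mm under this point.
- pasta_machine: fixed steel pasta machine with a white motor housing at its left end (own +y) and a black knob at its right. Origin on the worktop straight below a seated head; own -x is its front, facing the robot, where the head goes. It reaches y = +-132 mm and x = -38 to +130 mm, and is nowhere higher than 130 mm, lower than the fin of a seated head.
- machine_seat (a point): where the centre of a fully seated head lies, 115 mm above the worktop; a seated head has the axes of the machine and of this point. The steel panel that the tongue's back slides on is 32 mm behind it (x = +32 mm). Pressing a head down with 12 to 20 N wedges it, its centre then within 2 mm of this height, and the guides keep their grip (60 N in all) when it is let go; its weight alone or a light touch does not.
- guide_mouth (a point): 84 mm straight above the seat point: a head with its centre here is just above the two aluminium guides and can move freely. They form a dovetail groove that narrows downwards by 9 degrees a side and is undercut 15 degrees, so a head enters with about 11 mm of sideways room and slides straight down, loose until the last millimetres.
- switch_arm (a joint): spring lever of the safety limit switch at the right-hand end (own -y) of the guides: radians pushed over sideways, away from the head. 0 = free, about 0.35 with a head seated, tripped above 0.3. The head's ramped striker pushes it in the last 35 mm of the way down (about 2 N); it springs back by itself when the head is lifted.
- switch_roller (a point): centre of the orange roller, 16 mm in diameter, that turns freely at the end of that lever
- board: the fixed wooden chopping board lying flat: 240 mm (own x) by 340 mm (own y), 22 mm thick. The point is the centre of its underside, on the worktop
- pepper_mill: bystander: turned wooden pepper mill, 58 mm in diameter and 170 mm high; centre of its underside
- sauce_jar: bystander: glass jar with a green lid, 74 mm wide and 84 mm high; centre of its underside
- oil_bottle: bystander: square glass bottle with a pourer, 67 mm wide and 334 mm high; centre of its underside
- food_tin: bystander: food tin, 75 mm in diameter and 110 mm high; centre of its underside

How it is judged:
On the way, in this order (a step that is already met when the one before it is completed fails the run):
1. the black-grip head is drawn up out of the guides and the roller arm has sprung back (z of wide_head_center in the frame of machine_seat above 0.07 m and value of joint switch_arm below 0.1 rad), for 0.1 s.
2. the black-grip head stands upright on the board, let go (x of wide_head_center in the frame of board between -0.12 and 0.12 m and y of wide_head_center in the frame of board between -0.17 and 0.17 m and z of wide_head_center in the frame of board between 0.077 and 0.087 m and angle between wide_head_center's own z axis and vertical below 0.1 rad and contact force between the fingers and wide_head below 0.1 N), for 0.2 s.
3. pressed by the fingers, the red-grip head is fully down and wedged, the guides gripping it with over 30 N in all, and the roller arm is tripped (z of fine_head_center in the frame of machine_seat between -0.004 and 0.003 m and x of fine_head_center in the frame of machine_seat between -0.004 and 0.004 m and y of fine_head_center in the frame of machine_seat between -0.004 and 0.004 m and angle between the z axis of fine_head_center and the z axis of machine_seat, either way round below 0.06 rad and angle between the y axis of fine_head_center and the y axis of machine_seat, either way round below 0.06 rad and contact force between fine_head and pasta_machine above 30 N and value of joint switch_arm above 0.3 rad and contact force between the fingers and fine_head above 2 N), for 0.1 s.
At the end, for the whole second after the job is handed in: Red-grip head wedged in the guides: centre within 4 mm fore-aft and sideways and -4 to +3 mm in height of the seat, within 0.06 rad, gripped with over 30 N; roller arm above 0.3 rad. Black-grip head upright (0.1 rad) on the board, its centre over it. Both at rest and released (z of fine_head_center in the frame of machine_seat between -0.004 and 0.003 m and x of fine_head_center in the frame of machine_seat between -0.004 and 0.004 m and y of fine_head_center in the frame of machine_seat between -0.004 and 0.004 m and angle between the z axis of fine_head_center and the z axis of machine_seat, either way round below 0.06 rad and angle between the y axis of fine_head_center and the y axis of machine_seat, either way round below 0.06 rad and contact force between fine_head and pasta_machine above 30 N and x of wide_head_center in the frame of board between -0.12 and 0.12 m and y of wide_head_center in the frame of board between -0.17 and 0.17 m and z of wide_head_center in the frame of board between 0.077 and 0.087 m and angle between wide_head_center's own z axis and vertical below 0.1 rad and value of joint switch_arm above 0.3 rad and linear speed of each of fine_head, wide_head below 0.01 m/s); the robot touches nothing.
It fails at once if the pepper mill is moved more than 30 mm (distance of pepper_mill from where it was at the start of the episode above 0.03 m).
It fails at once if the sauce jar is moved more than 30 mm (distance of sauce_jar from where it was at the start of the episode above 0.03 m).
It fails at once if the oil bottle is moved more than 30 mm (distance of oil_bottle from where it was at the start of the episode above 0.03 m).
It fails at once if the food tin is moved more than 30 mm (distance of food_tin from where it was at the start of the episode above 0.03 m).
It fails at once if a head is tipped more than 0.6 rad (angle between any of wide_head_center, fine_head_center's own z axis and vertical above 0.6 rad).
It also fails if it takes over 72 s, if anything falls off the work surface, if the arm or the gripper's body presses on something with over 40 N, if the wrist force passes 120 N, or if a joint passes its speed limit or range.

ROBOT

A 6-joint arm with a two-finger parallel gripper is mounted at the origin on a cart in front of the work surface, level with it; the furniture and walls round the work are solid. World frame = base frame: x ahead of the robot, y to its left, z up, the work surface at z = 0. Lengths are in m, angles in rad, forces in N, time in s.
With the tool pointing down it reaches from about 0.35 to 0.775 m from the base axis. Payload 7.3 kg.
Tool frame: the origin (TCP) lies at the very end of the fingers, on their centre line; the grasp point (between the pads) lies 19 mm behind it (pinch_z is the distance from the TCP to the grasp point, in m); z points along the fingers, y is the line along which they close (so a half turn about z gives the same grasp; the last joint's range is limited). The gripper opens to 92 mm and grips with 3 to 60 N. Pads are 19 mm wide; open, the fingers measure 130 mm over their backs; the gripper's body (75 mm by 190 mm) begins 47 mm behind the grasp point.
Start: joints at [-1.431, 0.342, 1.524, -0, 1.275, -0.146], TCP at [0.148, -0.504, 0.227] pointing down, gripper open.
Joint ranges: [-2.53, 2.53], [-0.77, 2.02], [0.04, 2.7], [-1, 4.14], [0.28, 2.66], [-3.11, 3.11]. Speed limits (rad/s): [2.57, 2.57, 3.14, 3.14, 3.14, 3.14].

INTERFACE

Orientations are given as [roll, pitch, yaw] about the fixed x, y, z axes, in that order (R = Rz(yaw) Ry(pitch) Rx(roll)).
In Python, from cell import * gives the robot as it stands.
- The arm moves only by the tool arm_command, never from a script. Its arguments are lists of equal length, an entry for each row: "fingers": the gripper command: -1 is fully open, 1 is shut, values between are in proportion; "travel": the shift along the tool's x, y, z in m, a list of three; "dr": the turn, a rotation vector about the tool's x, y, z in degrees, a list of three. In form: {"fingers": [fingers, ...], "travel": [[x, y, z], ...], "dr": [[wx, wy, wz], ...]}. A call has 1 to 8 rows; each row is the pose to reach, as a shift and turn from the pose commanded when the call began, along the tool's axes at that moment; what a row does not reach only later rows make up. A row lasts 1/12 s, in which the tool goes at most 41.7 mm and 7.16 degrees, less where a joint would pass 70% of its speed; a pose out of reach is approached as far as the arm can. A call with a gripper value outside its range is refused whole. The fingers move at their own pace and stop on an object; "squeeze" is the grip in N (left out, the last holds). Time passes only in rows, so rows that repeat a pose let the fingers close. It gives the time, the measured TCP pose, the force, the opening and the grip force at its end, in the units of the state.
- observe(): the state, without advancing time (a new reading comes with each control period).
- read_camera(name): name is "side" or "top"; returns a dict with "color" (420x560x3 uint8, blue, green, red), "z_map" (420x560 float32, m along the optical axis (not along the pixel's ray), 0 where there is no reading), "fx", "fy", "cx", "cy" (pixels), "R" (3x3) and "t" (3): a world point X has camera coordinates R X + t. Camera axes: x right, y down, z forward; pixel columns grow to the right and rows downward; lengths in m; the calibration is good to about 2 mm. A picture is of the moment at which its call begins.
- hand_in(): hands the job in; it is judged then, once.
The state is a dict: "time": time; "qpos": joint angles; "qvel": joint speeds; "joint_efforts": joint torques, N m; "tool_pos": TCP position; "tool_rot": TCP orientation; "contact_force": force on the tool from outside, world axes, zero at the start; "torque": the same for the moment, N m; "opening": finger opening in m; "grip_force": force on a finger pad.
Only numpy, scipy, OpenCV 4.12 (cv2) and the standard library are available. Lean on these libraries where they do the work, as an engineer would, in place of code of your own. Each camera call takes 0.05 s, during which the arm holds its last target. There are 200 camera calls.

## Working session

There is one attempt and no reset: what is moved stays moved. The work goes in short steps, Python scripts to look and compute and a tool call to move; the robot and the scene stay as the last step left them, time stands still between calls to the robot, and variables do not carry over. Pictures are saved under pics/ and viewed, at most 10 in all, crops included, and the job is handed in when it is done.

Besides the shell and the picture viewer there is one more tool, called as a command line: name --argument value ..., lists and objects as JSON in quotes. arm_command: Moves the arm, as the interface text tells. Its arguments: {"type":"object","properties":{"fingers":{"type":"array","items":{"type":"number"}},"travel":{"type":"array","items":{"type":"array","items":{"type":"number"}}},"dr":{"type":"array","items":{"type":"array","items":{"type":"number"}}},"squeeze":{"type":"number"}},"required":["fingers","travel","dr"]}

```bash
mkdir -p pics; cat > h.py <<'E'
from cell import *
import numpy as np, cv2
def cloud(c):
    z=c["z_map"].astype(float); v,u=np.indices(z.shape)
    P=np.stack([(u-c["cx"])/c["fx"]*z,(v-c["cy"])/c["fy"]*z,z],-1)
    W=(P-np.array(c["t"]))@np.array(c["R"]); W[z<=0]=np.nan
    return W
E
python3 - <<'E'
from h import *
for n in("top","side"):
    c=read_camera(n); cv2.imwrite(f"pics/{n}0.png",c["color"]); np.savez(f"{n}0.npz",**c)
    print(n,c["fx"],c["cx"],c["cy"],np.round(c["R"],3).tolist(),np.round(-np.array(c["R"]).T@c["t"],3))
s=observe();print(s)
E
```

```text
top 478.0904012362051 273.97084495523256 214.97952437808075 [[0.002, -1.0, -0.025], [-0.987, 0.002, -0.161], [0.161, 0.026, -0.987]] [ 0.352 -0.217  1.522]
side 461.85938909645614 274.5400137058895 218.22621248255993 [[-0.636, -0.772, -0.009], [-0.494, 0.416, -0.763], [0.593, -0.481, -0.646]] [-0.243  0.501  1.029]
{'time': 0.1, 'qpos': array([-1.43101538e+00,  3.42674446e-01,  1.52489432e+00, -2.95140421e-05,
        1.27539587e+00, -1.46022401e-01]), 'qvel': array([ 0.00072767, -0.00213245, -0.00344189,  0.00023889,  0.00152401,
       -0.00055376]), 'joint_efforts': array([ 1.63678629e-03, -4.32005095e+01, -2.44694227e+01,  7.18873017e-02,
        5.25650347e-02, -4.98915529e-05]), 'tool_pos': array([ 0.14796434, -0.50335225,  0.22611283]), 'tool_rot': array([-3.14023117e+00, -1.71705504e-04,  2.85811837e-01]), 'contact_force': array([ 0.42517545,  0.64838821, -0.14882439]), 'torque': array([ 0.00167627,  0.00804937, -0.00307797]), 'grip_force': 0.0, 'opening': 0.09180056125852405}
```

View pics/top0.png

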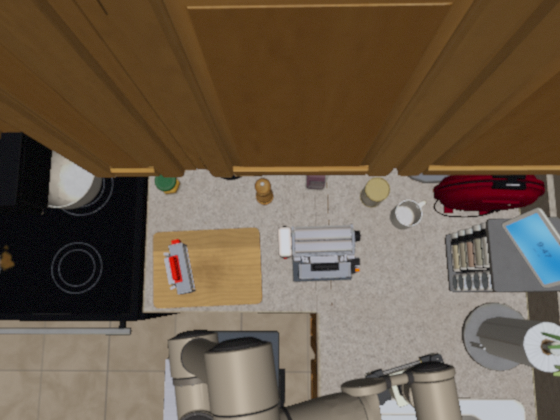

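View pics/side0.png

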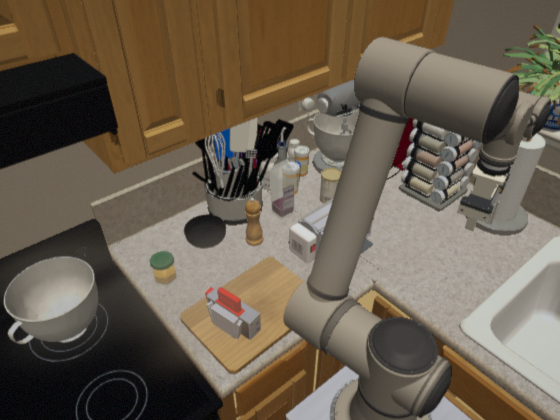

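The top view shows the red head on the left of the board, around px (177,267), with its striker at (176,243). The machine is at (325,250), its black fin at (323,267) and the orange roller at (357,268). The jar is at (166,183), the mill at (263,190), the bottle at (316,180) and the tin at (376,191). I'll measure these next.

```bash
cat >> h.py <<'E'
def fit(W,m,lab):
    p=W[m]; p=p[~np.isnan(p[:,0])]
    if len(p)<5: print(lab,len(p)); return
    r=cv2.minAreaRect((p[:,:2]*1000).astype(np.float32))
    print(lab,len(p),"mean",p.mean(0).round(4),"rect",np.round(r[0],1),np.round(r[1],1),round(r[2],1),"z",np.round(np.percentile(p[:,2],[2,50,98]),3))
    return p
E
cat > m.py <<'E'
from h import *
for n in("top","side"):
    c=dict(np.load(f"{n}0.npz")); W=cloud(c); hsv=cv2.cvtColor(c["color"],cv2.COLOR_BGR2HSV).astype(int)
    H,S,V=hsv[...,0],hsv[...,1],hsv[...,2]; Z=W[...,2]
    X,Y=W[...,0],W[...,1]
    print(n)
    red=((H<8)|(H>172))&(S>150)&(V>70)&(X>0.3)&(X<0.8)&(Y>0)
    fit(W,red&(Z>.118),"redfin"); fit(W,red&(Z<.115),"redlow")
    bl=(V<60)&(X>.35)&(X<.62)&(Y<.0)&(Y>-.5)
    fit(W,bl&(Z>.155)&(Z<.19),"blackfin")
    fit(W,(Z>.11)&(Z<.145)&(X>.35)&(X<.68)&(Y<.02)&(Y>-.45),"machine top")
    fit(W,(H>8)&(H<20)&(S>170)&(V>130)&(Y<-.2)&(X<.6)&(Z>.05),"roller")
    fit(W,(abs(Z-.022)<.006)&(X>.2)&(X<.7)&(Y>-.05)&(Y<.4),"board")
    fit(W,(Z>.06)&(Z<.11)&(X>.3)&(X<.62)&(Y>0)&(Y<.4)&(S<70),"redhead steel")
    for lab,(u,v) in dict(jar=(166,183),mill=(263,190),bottle=(316,180),tin=(376,191)).items():
        if n=="top": print(lab,W[v,u].round(3))
E
python3 m.py
```

```text
top
redfin 140 mean [0.4237 0.1099 0.138 ] rect [423.3 111.9] [67.3 14.8] 13.7 z [0.119 0.14  0.148]
redlow 109 mean [0.4441 0.1091 0.0975] rect [448.7 111.5] [127.7  22.4] 8.9 z [0.083 0.098 0.112]
blackfin 130 mean [ 0.4272 -0.3267  0.1745] rect [ 427.8 -325.5] [13.8 67.3] 1.1 z [0.163 0.175 0.18 ]
machine top 3070 mean [ 0.4834 -0.3125  0.1235] rect [ 550.  -288.8] [357.7 233.1] 21.0 z [0.111 0.124 0.135]
roller 8 mean [ 0.4199 -0.4227  0.1075] rect [ 419.9 -422.8] [3.1 9.2] 0.0 z [0.105 0.107 0.111]
board 4733 mean [0.4315 0.0694 0.0217] rect [494.3 172.1] [399.5 443.7] 1.2 z [0.016 0.022 0.027]
redhead steel 688 mean [0.424  0.1073 0.0917] rect [422.2 113.4] [149.1  63.9] 13.0 z [0.068 0.093 0.1  ]
jar [0.686 0.154 0.091]
mill [ 0.65  -0.149  0.15 ]
bottle [ 0.683 -0.306  0.135]
tin [ 0.655 -0.488  0.105]
side
redfin 120 mean [0.4171 0.1144 0.1398] rect [419.4 113.3] [67.7 15.8] 9.4 z [0.136 0.14  0.144]
redlow 90 mean [0.4241 0.1181 0.0961] rect [444.2 117.8] [129.3  26.6] 8.5 z [0.085 0.097 0.102]
blackfin 0
machine top 862 mean [ 0.5426 -0.2469  0.1213] rect [ 559.7 -265. ] [324.5 269.3] 79.2 z [0.11  0.121 0.143]
roller 0
board 4602 mean [0.4186 0.0911 0.0199] rect [496.   80.1] [389.3 259.9] 0.1 z [0.016 0.02  0.024]
redhead steel 993 mean [0.4041 0.1209 0.0849] rect [516.1 205.1] [419.2 122.5] 46.3 z [0.062 0.089 0.096]
```

```bash
cat >> h.py <<'E'
from scipy.spatial.transform import Rotation as Ro
def go(x,y,z,yaw):
    s=observe(); R=Ro.from_euler("xyz",s["tool_rot"]); T=Ro.from_euler("xyz",[np.pi,0,np.radians(yaw)])
    print("travel",(R.inv().apply(np.array([x,y,z])-s["tool_pos"])).round(4),"dr",np.degrees((R.inv()*T).as_rotvec()).round(2),"from",s["tool_pos"].round(4),np.degrees(s["tool_rot"]).round(2))
E
python3 - <<'E'
from h import *
c=dict(np.load("top0.npz")); W=cloud(c); X,Y,Z=W[...,0],W[...,1],W[...,2]
p=fit(W,(Z>.11)&(Z<.14)&(X>.36)&(X<.60)&(Y<-.21)&(Y>-.42),"machine")
hsv=cv2.cvtColor(c["color"],cv2.COLOR_BGR2HSV).astype(int)
m=((hsv[...,0]>8)&(hsv[...,0]<25)&(hsv[...,1]>90)&(abs(Z-.022)<.012)&(X>.25)&(X<.6)&(Y>-.2)&(Y<.26)).astype(np.uint8)
m=cv2.morphologyEx(m,cv2.MORPH_OPEN,np.ones((5,5),np.uint8))
fit(W,m>0,"board")
go(.428,-.3255,.21,91)
E
```

```text
machine 2910 mean [ 0.4796 -0.3192  0.1238] rect [ 473.7 -312.9] [153.6 205.7] 2.0 z [0.112 0.124 0.133]
board 6756 mean [0.4297 0.0158 0.0216] rect [431.3  34.3] [236.8 338.6] 2.8 z [0.015 0.022 0.028]
travel [ 0.3188 -0.0917  0.0163] dr [-6.000e-02 -6.000e-02 -7.462e+01] from [ 0.148  -0.5034  0.2261] [-1.7992e+02 -1.0000e-02  1.6380e+01]
```

arm_command --fingers '[-1,-1,-1,-1,-1,-1,-1,-1]' --travel '[[0.04,-0.012,0],[0.08,-0.024,0],[0.12,-0.036,0],[0.16,-0.046,0.005],[0.2,-0.058,0.01],[0.24,-0.07,0.01],[0.28,-0.081,0.015],[0.319,-0.092,0.016]]' --dr '[[0,0,-7],[0,0,-14],[0,0,-21],[0,0,-28],[0,0,-35],[0,0,-42],[0,0,-49],[0,0,-56]]' --squeeze 40

```text
time: 0.77
tool_pos: [0.4293, -0.3238, 0.2099]
tool_rot: [-3.14, -0.0, 1.269]
contact_force: [0.2, -0.9, 0.2]
opening: 0.092
grip_force: 0.0
```

```bash
python3 -c "
from h import *
go(.428,-.3255,.142,91.5)"
```

```text
travel [-0.0021 -0.0007  0.0679] dr [ -0.06  -0.04 -18.78] from [ 0.4293 -0.3238  0.2099] [-1.7993e+02 -3.0000e-02  7.2720e+01]
```

arm_command --fingers '[-1,-1,-1,-1,-1,-1,-1,-1]' --travel '[[-0.001,0,0],[-0.001,0,0.0],[-0.001,0,0.01],[-0.001,0,0.03],[-0.001,0,0.05],[-0.001,0,0.068],[-0.001,0,0.068],[-0.001,0,0.068]]' --dr '[[0,0,-7],[0,0,-14],[0,0,-18.8],[0,0,-18.8],[0,0,-18.8],[0,0,-18.8],[0,0,-18.8],[0,0,-18.8]]'

```text
time: 1.43
tool_pos: [0.4274, -0.326, 0.142]
tool_rot: [-3.14, -0.002, 1.591]
contact_force: [-0.1, 0.4, -0.3]
opening: 0.0917
grip_force: 0.0
```

```bash
python3 -c "
from h import *
go(.428,-.3255,.142,91.5)
c=read_camera('side'); cv2.imwrite('pics/side1.png',c['color'])
c=read_camera('top'); cv2.imwrite('pics/top1.png',cv2.resize(c['color'][200:320,230:410],None,fx=4,fy=4))"
```

```text
travel [0.0005 0.0006 0.    ] dr [-0.1  -0.1  -0.32] from [ 0.4274 -0.326   0.142 ] [-1.799e+02 -1.000e-01  9.118e+01]
```

View pics/side1.png

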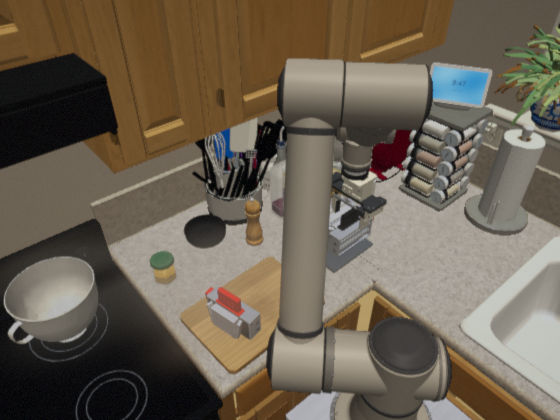

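The side view shows the open fingers straddling the black fin near px (350,215), with the red head untouched at (233,310). I'll close on the fin.

arm_command --fingers '[0,1,1,1,1,1,1,1]' --travel '[[0,0,0],[0,0,0],[0,0,0],[0,0,0],[0,0,0],[0,0,0],[0,0,0],[0,0,0]]' --dr '[[0,0,0],[0,0,0],[0,0,0],[0,0,0],[0,0,0],[0,0,0],[0,0,0],[0,0,0]]' --squeeze 40

```text
time: 2.2
tool_pos: [0.4279, -0.3265, 0.1427]
tool_rot: [-3.142, 0.0, 1.591]
contact_force: [-0.3, -0.2, 0.0]
opening: 0.0431
grip_force: 0.0
```

arm_command --fingers '[1,1,1,1,1,1,1,1]' --travel '[[0,0,0],[0,0,0],[0,0,0],[0,0,0],[0,0,0],[0,0,0],[0,0,0],[0,0,0]]' --dr '[[0,0,0],[0,0,0],[0,0,0],[0,0,0],[0,0,0],[0,0,0],[0,0,0],[0,0,0]]'

```text
time: 2.87
tool_pos: [0.4267, -0.3264, 0.1426]
tool_rot: [-3.139, -0.0, 1.592]
contact_force: [-5.6, 0.2, 1.8]
opening: 0.0155
grip_force: 40.0
```

```bash
python3 -c "
from h import *
s=observe()
for k in s:
  if k[0]!='q' and k[0]!='j': print(k,np.round(s[k],4))"
```

```text
time 2.8667
tool_pos [ 0.4267 -0.3264  0.1426]
tool_rot [-3.1392e+00 -2.0000e-04  1.5922e+00]
contact_force [-5.5995  0.1602  1.8218]
torque [-0.064   0.6505  0.423 ]
grip_force 39.9776
opening 0.0155
```

arm_command --fingers '[1,1,1,1,1,1,1,1]' --travel '[[0,-0.002,0],[0,-0.002,0],[0,-0.002,-0.005],[0,-0.002,-0.015],[0,-0.002,-0.03],[0,-0.002,-0.045],[0,-0.002,-0.06],[0,-0.002,-0.075]]' --dr '[[0,0,0],[0,0,0],[0,0,0],[0,0,0],[0,0,0],[0,0,0],[0,0,0],[0,0,0]]'

```text
time: 3.53
tool_pos: [0.4254, -0.3263, 0.2189]
tool_rot: [-3.141, -0.0, 1.591]
contact_force: [0.3, -0.2, -4.0]
opening: 0.016
grip_force: 39.9
```

arm_command --fingers '[1,1,1,1,1,1,1,1]' --travel '[[0,0,-0.015],[0,0,-0.03],[0,0,-0.04],[0,0,-0.045],[0,0,-0.045],[0,0,-0.045],[0,0,-0.045],[0,0,-0.045]]' --dr '[[0,0,0],[0,0,0],[0,0,0],[0,0,0],[0,0,0],[0,0,0],[0,0,0],[0,0,0]]'

```text
time: 4.2
tool_pos: [0.4255, -0.3262, 0.2618]
tool_rot: [-3.14, -0.001, 1.591]
contact_force: [-0.8, 0.5, -4.3]
opening: 0.0156
grip_force: 39.9
```

```bash
python3 -c "
from h import *
go(.43,-.045,.2,91.5)
c=read_camera('side'); np.savez('side2.npz',**c); cv2.imwrite('pics/side2.png',c['color'])
c=read_camera('top'); np.savez('top2.npz',**c);cv2.imwrite('pics/top2.png',c['color'])"
```

```text
travel [0.281  0.0103 0.0621] dr [-0.08 -0.08 -0.33] from [ 0.4255 -0.3262  0.2618] [-1.7992e+02 -8.0000e-02  9.1170e+01]
```

View pics/side2.png

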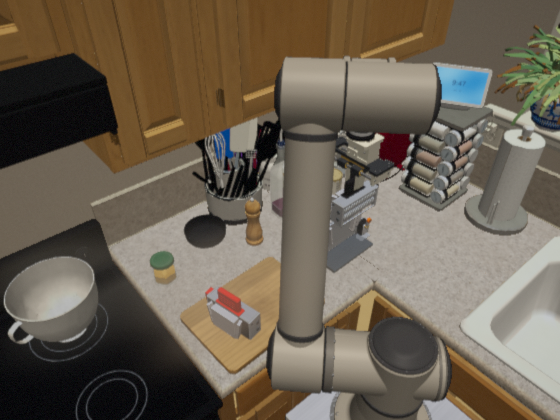

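The side view shows the black head hanging upright at px (353,200), clear of the machine, with the orange roller at (369,219) free. Next I carry it to the board.

arm_command --fingers '[1,1,1,1,1,1,1,1]' --travel '[[0.02,0,0],[0.055,0.001,0],[0.09,0.002,0],[0.13,0.004,0],[0.17,0.006,0],[0.21,0.008,0],[0.25,0.01,0],[0.281,0.01,0.02]]' --dr '[[0,0,0],[0,0,0],[0,0,0],[0,0,0],[0,0,0],[0,0,0],[0,0,0],[0,0,0]]'

```text
time: 4.97
tool_pos: [0.4317, -0.0432, 0.2455]
tool_rot: [3.134, 0.001, 1.592]
contact_force: [2.5, -1.3, -3.9]
opening: 0.0156
grip_force: 40.0
```

arm_command --fingers '[1,1,1,1,1,1,1,1]' --travel '[[0,0,0.01],[0,0,0.035],[0,0,0.06],[0,0,0.085],[0,0,0.1],[0,0,0.115],[0,0,0.12],[0,0,0.12]]' --dr '[[0,0,0],[0,0,0],[0,0,0],[0,0,0],[0,0,0],[0,0,0],[0,0,0],[0,0,0]]'

```text
time: 5.63
tool_pos: [0.4294, -0.0452, 0.1217]
tool_rot: [-3.139, -0.001, 1.591]
contact_force: [-0.7, -0.3, -3.8]
opening: 0.0158
grip_force: 40.0
```

```bash
python3 -c "
from h import *
go(.43,-.045,.1095,91.5)"
```

```text
travel [0.0001 0.0007 0.0122] dr [-0.15 -0.04 -0.32] from [ 0.4294 -0.0452  0.1217] [-1.7985e+02 -4.0000e-02  9.1180e+01]
```

arm_command --fingers '[1,1,1,1,1,1]' --travel '[[0,0,0.003],[0,0,0.006],[0,0,0.009],[0,0,0.011],[0,0,0.0115],[0,0,0.0115]]' --dr '[[0,0,0],[0,0,0],[0,0,0],[0,0,0],[0,0,0],[0,0,0]]'

```text
time: 6.13
tool_pos: [0.4301, -0.0454, 0.1113]
tool_rot: [3.142, 0.0, 1.591]
contact_force: [0.4, -0.1, -5.8]
opening: 0.0162
grip_force: 40.0
```

arm_command --fingers '[1,1,1,1]' --travel '[[0,0,0.001],[0,0,0.001],[0,0,0.002],[0,0,0.002]]' --dr '[[0,0,0],[0,0,0],[0,0,0],[0,0,0]]'

```text
time: 6.47
tool_pos: [0.4304, -0.0452, 0.1098]
tool_rot: [3.141, 0.0, 1.591]
contact_force: [0.3, 1.3, 3.6]
opening: 0.0156
grip_force: 40.0
```

arm_command --fingers '[-1,-1,-1,-1,-1,-1,-1,-1]' --travel '[[0,0,0],[0,0,0],[0,0,0],[0,0,0],[0,0,0],[0,0,0],[0,0,-0.015],[0,0,-0.04]]' --dr '[[0,0,0],[0,0,0],[0,0,0],[0,0,0],[0,0,0],[0,0,0],[0,0,0],[0,0,0]]'

```text
time: 7.13
tool_pos: [0.4285, -0.045, 0.1478]
tool_rot: [-3.136, -0.002, 1.591]
contact_force: [0.1, 0.4, -0.5]
opening: 0.0645
grip_force: 0.0
```

arm_command --fingers '[-1,-1,-1,-1,-1,-1,-1]' --travel '[[0,0,-0.025],[0,0,-0.05],[0,0,-0.06],[-0.03,0,-0.06],[-0.07,0,-0.06],[-0.11,0,-0.06],[-0.15,0,-0.06]]' --dr '[[0,0,0],[0,0,0],[0,0,0],[0,0,0],[0,0,0],[0,0,0],[0,0,0]]'

```text
time: 7.72
tool_pos: [0.433, -0.1968, 0.2095]
tool_rot: [3.141, 0.0, 1.592]
contact_force: [0.8, -0.3, 0.1]
opening: 0.0916
grip_force: 0.0
```

```bash
python3 - <<'E'
from h import *
for n in("top","side"):
    c=read_camera(n); np.savez(f"{n}3.npz",**c); W=cloud(c); hsv=cv2.cvtColor(c["color"],cv2.COLOR_BGR2HSV).astype(int)
    cv2.imwrite(f'pics/{n}3.png',c['color'])
    H,S,V=hsv[...,0],hsv[...,1],hsv[...,2]; X,Y,Z=np.moveaxis(W,-1,0)
    red=((H<8)|(H>172))&(S>150)&(V>70)&(X>0.3)&(X<0.6)&(Y>0.03)
    fit(W,red&(Z>.118)&(Z<.16),"redfin"); fit(W,(V<60)&(Z>.115)&(Z<.16)&(X>.35)&(X<.5)&(abs(Y+.045)<.07),"blackfin")
    fit(W,(Z>.06)&(Z<.11)&(X>.33)&(X<.53)&(Y>.04)&(Y<.18)&(S<70),"redsteel")
    fit(W,(Z>.06)&(Z<.11)&(X>.36)&(X<.5)&(abs(Y+.045)<.09)&(S<70),"blacksteel")
    fit(W,(Z>.10)&(Z<.14)&(X>.36)&(X<.60)&(Y<-.21)&(Y>-.42),"machine")
go(.422,.1125,.17,193)
E
```

```text
redfin 144 mean [0.423  0.1098 0.1375] rect [423.5 111.3] [68.  14.3] 11.5 z [0.119 0.14  0.147]
blackfin 75 mean [ 0.431  -0.034   0.1414] rect [430.3 -35.6] [13.1 43.9] 0.9 z [0.136 0.141 0.149]
redsteel 691 mean [0.4236 0.1074 0.0919] rect [422.3 114. ] [149.4  65.6] 12.5 z [0.07  0.093 0.1  ]
blacksteel 620 mean [ 0.4292 -0.043   0.0928] rect [432.8 -51.4] [ 62.9 162.4] 0.5 z [0.083 0.093 0.101]
machine 1700 mean [ 0.5057 -0.3359  0.122 ] rect [ 481.9 -325.5] [139.2 180.8] 2.4 z [0.103 0.123 0.131]
redfin 117 mean [0.4175 0.1143 0.1401] rect [418.7 113.3] [64.7 15. ] 14.0 z [0.135 0.14  0.144]
blackfin 0
redsteel 1000 mean [0.4031 0.1196 0.0846] rect [421.6 115.2] [157.6  65.9] 12.7 z [0.062 0.088 0.095]
blacksteel 466 mean [0.4196 0.0074 0.0871] rect [428.    2.7] [62.  63.8] 4.7 z [0.062 0.091 0.105]
machine 383 mean [ 0.4625 -0.3276  0.1162] rect [ 487.8 -336.6] [178.5 125.4] 79.8 z [0.101 0.118 0.129]
travel [ 0.3131 -0.0065  0.0383] dr [-9.0000e-02  1.3000e-01 -1.0212e+02] from [ 0.4332 -0.2004  0.2091] [1.7996e+02 1.3000e-01 9.0880e+01]
```

View pics/top3.png

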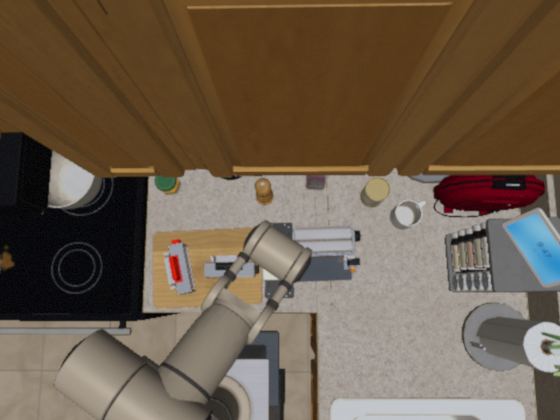

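The top view shows the black head upright on the board at px (230,267), the red head unmoved at (177,268), and the empty guides at (322,268). Now to the red fin.

arm_command --fingers '[-1,-1,-1,-1,-1,-1,-1,-1]' --travel '[[0.03,0,0],[0.07,0,0],[0.11,-0.001,0],[0.15,-0.002,0],[0.19,-0.003,0],[0.23,-0.004,0],[0.27,-0.005,0],[0.309,-0.006,0]]' --dr '[[0,0,-6],[0,0,-13],[0,0,-20],[0,0,-27],[0,0,-34],[0,0,-41],[0,0,-48],[0,0,-55]]'

```text
time: 8.48
tool_pos: [0.4198, 0.116, 0.2093]
tool_rot: [3.141, 0.0, 2.558]
contact_force: [1.6, -0.4, 0.1]
opening: 0.0917
grip_force: 0.0
```

arm_command --fingers '[-1,-1,-1,-1,-1,-1,-1,-1]' --travel '[[0,0,0],[0,0,0],[0,0,0],[0,0,0],[0,0,0],[0,0,0],[0,0,0],[0,0,0]]' --dr '[[0,0,-7],[0,0,-14],[0,0,-21],[0,0,-28],[0,0,-35],[0,0,-42],[0,0,-46.7],[0,0,-46.7]]'

```text
time: 9.15
tool_pos: [0.4203, 0.114, 0.2091]
tool_rot: [3.141, -0.0, -2.913]
contact_force: [0.4, 0.4, -0.7]
opening: 0.0919
grip_force: 0.0
```

```bash
python3 -c "
from h import *
go(.4225,.1125,.110,192.6)"
```

```text
travel [-0.0018 -0.002   0.0991] dr [ 0.01 -0.02  0.47] from [0.4203 0.114  0.2091] [ 1.7999e+02 -2.0000e-02 -1.6693e+02]
```

arm_command --fingers '[-1,-1,-1,-1,-1,-1,1,1]' --travel '[[-0.002,-0.002,0.02],[-0.002,-0.002,0.045],[-0.002,-0.002,0.07],[-0.002,-0.002,0.09],[-0.002,-0.002,0.099],[-0.002,-0.002,0.099],[-0.002,-0.002,0.099],[-0.002,-0.002,0.099]]' --dr '[[0,0,0.5],[0,0,0.5],[0,0,0.5],[0,0,0.5],[0,0,0.5],[0,0,0.5],[0,0,0.5],[0,0,0.5]]'

```text
time: 9.82
tool_pos: [0.424, 0.1122, 0.1113]
tool_rot: [-3.141, 0.002, -2.926]
contact_force: [0.3, 0.0, 0.3]
opening: 0.0826
grip_force: 0.0
```

arm_command --fingers '[1,1,1,1,1,1,1,1]' --travel '[[0,0,0],[0,0,0],[0,0,0],[0,0,0],[0,0,0],[0,0,0],[0,0,0],[0,0,0]]' --dr '[[0,0,0],[0,0,0],[0,0,0],[0,0,0],[0,0,0],[0,0,0],[0,0,0],[0,0,0]]' --squeeze 45

```text
time: 10.48
tool_pos: [0.4232, 0.112, 0.1102]
tool_rot: [-3.142, -0.0, -2.926]
contact_force: [0.7, 0.2, -0.0]
opening: 0.0296
grip_force: 0.0
```

arm_command --fingers '[1,1,1,1,1,1,1,1]' --travel '[[0,0,0],[0,0,0],[0,0,0],[0,0,0],[0,0,0],[0,0,0],[0,0,0],[0,0,0]]' --dr '[[0,0,0],[0,0,0],[0,0,0],[0,0,0],[0,0,0],[0,0,0],[0,0,0],[0,0,0]]'

```text
time: 11.15
tool_pos: [0.4231, 0.1119, 0.11]
tool_rot: [-3.142, -0.0, -2.926]
contact_force: [0.3, -0.2, -4.5]
opening: 0.0155
grip_force: 45.0
```

```bash
python3 -c "
from h import *
go(.4225,.1125,.110,192.6)"
```

```text
travel [0.0004 0.0007 0.    ] dr [-0.   -0.03 -0.22] from [0.4231 0.1119 0.11  ] [-1.8000e+02 -3.0000e-02 -1.6762e+02]
```

arm_command --fingers '[1,1,1,1,1,1,1,1]' --travel '[[0,0,-0.01],[0,0,-0.03],[0,0,-0.06],[0,0,-0.09],[0,0,-0.12],[0,0,-0.15],[0,0,-0.16],[0,0,-0.16]]' --dr '[[0,0,0],[0,0,0],[0,0,0],[0,0,0],[0,0,0],[0,0,0],[0,0,0],[0,0,0]]'

```text
time: 11.82
tool_pos: [0.4244, 0.112, 0.2728]
tool_rot: [-3.141, 0.006, -2.926]
contact_force: [0.3, -0.2, -4.2]
opening: 0.0158
grip_force: 45.0
```

arm_command --fingers '[1,1,1,1,1,1,1,1]' --travel '[[0,0,0],[0,0,0],[0,0,0],[0,0,0],[0,0,0],[0,0,0],[0,0,0],[0,0,0]]' --dr '[[0,0,6],[0,0,12],[0,0,18],[0,0,24],[0,0,30],[0,0,36],[0,0,42],[0,0,48]]'

```text
time: 12.48
tool_pos: [0.4224, 0.1118, 0.2684]
tool_rot: [-3.139, -0.002, 2.515]
contact_force: [-0.5, -0.7, -3.1]
opening: 0.0159
grip_force: 45.0
```

```bash
python3 -c "
from h import *
go(.4258,-.326,.27,91.3)"
```

```text
travel [-0.2597 -0.3525 -0.0014] dr [-0.19 -0.07 52.77] from [0.4224 0.1118 0.2684] [-1.7987e+02 -1.4000e-01  1.4407e+02]
```

arm_command --fingers '[1,1,1,1,1,1,1,1]' --travel '[[-0.01,-0.014,0],[-0.03,-0.041,0],[-0.052,-0.07,0],[-0.074,-0.1,0],[-0.096,-0.13,0],[-0.118,-0.16,0],[-0.14,-0.19,0],[-0.162,-0.22,0]]' --dr '[[0,0,6],[0,0,12],[0,0,18],[0,0,24],[0,0,30],[0,0,36],[0,0,42],[0,0,48]]'

```text
time: 13.15
tool_pos: [0.4256, -0.1627, 0.2685]
tool_rot: [-3.139, -0.002, 1.677]
contact_force: [1.9, 0.7, -4.0]
opening: 0.0161
grip_force: 45.0
```

```bash
python3 -c "
from h import *
go(.4258,-.326,.27,91.3)"
```

```text
travel [-0.1624 -0.0171 -0.0017] dr [-0.14 -0.09  4.77] from [ 0.4256 -0.1627  0.2685] [-1.7986e+02 -1.0000e-01  9.6070e+01]
```

arm_command --fingers '[1,1,1,1,1,1,1,1]' --travel '[[-0.035,-0.004,0],[-0.07,-0.007,0],[-0.105,-0.011,0],[-0.135,-0.014,0],[-0.155,-0.016,0],[-0.162,-0.017,0],[-0.162,-0.017,0],[-0.162,-0.017,0]]' --dr '[[0,0,2],[0,0,4.6],[0,0,4.6],[0,0,4.6],[0,0,4.6],[0,0,4.6],[0,0,4.6],[0,0,4.6]]'

```text
time: 13.82
tool_pos: [0.4274, -0.3232, 0.2688]
tool_rot: [-3.14, -0.003, 1.601]
contact_force: [0.0, 1.4, -4.3]
opening: 0.016
grip_force: 45.0
```

```bash
python3 - <<'E'
from h import *
go(.4258,-.326,.23,91.3)
for n in("top","side"):
    c=read_camera(n); np.savez(f"{n}4.npz",**c); cv2.imwrite(f'pics/{n}4.png',cv2.resize(c['color'][130:290,260:420],None,fx=3.7,fy=3.7,interpolation=cv2.INTER_CUBIC))
E
```

```text
travel [-0.0029 -0.0016  0.0388] dr [-0.11 -0.15  0.45] from [ 0.4274 -0.3232  0.2688] [-1.7989e+02 -1.5000e-01  9.1750e+01]
```

View pics/side4.png

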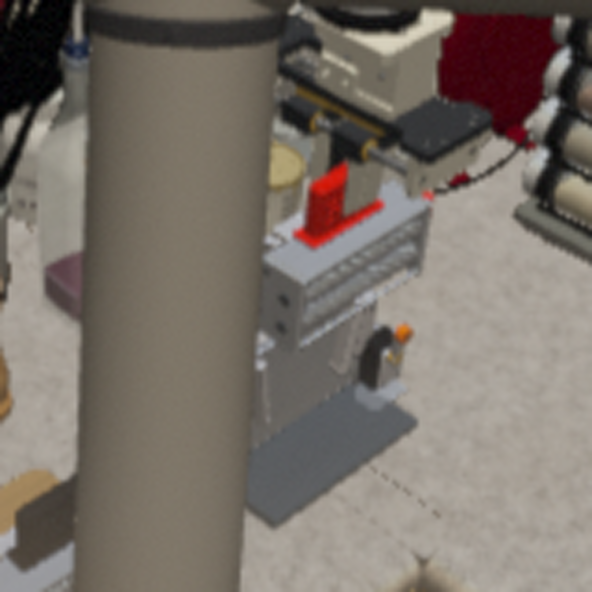

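The side crop shows the red head hanging upright above the guides at px (340,270). Its front faces the robot, its striker is on the roller side at (430,200), and the orange roller is at (403,332). I'll lower it to the mouth and correct there.

arm_command --fingers '[1,1,1,1,1,1]' --travel '[[-0.002,-0.001,0.01],[-0.002,-0.001,0.02],[-0.002,-0.001,0.03],[-0.002,-0.001,0.034],[-0.002,-0.001,0.034],[-0.002,-0.001,0.034]]' --dr '[[0,0,0.3],[0,0,0.3],[0,0,0.3],[0,0,0.3],[0,0,0.3],[0,0,0.3]]'

```text
time: 14.42
tool_pos: [0.4269, -0.3259, 0.2359]
tool_rot: [-3.141, -0.0, 1.597]
contact_force: [0.5, -0.4, -3.8]
opening: 0.0156
grip_force: 45.0
```

```bash
python3 - <<'E'
from h import *
go(.4256,-.326,.1426,91.3)
E
```

```text
travel [-0.0001 -0.0012  0.0933] dr [-0.03 -0.03  0.18] from [ 0.4269 -0.3259  0.2359] [-1.7997e+02 -3.0000e-02  9.1480e+01]
```

arm_command --fingers '[1,1,1,1,1,1,1,1]' --travel '[[0,-0.0012,0],[0,-0.0012,0.005],[0,-0.0012,0.01],[0,-0.0012,0.016],[0,-0.0012,0.022],[0,-0.0012,0.028],[0,-0.0012,0.034],[0,-0.0012,0.04]]' --dr '[[0,0,0.2],[0,0,0.2],[0,0,0.2],[0,0,0.2],[0,0,0.2],[0,0,0.2],[0,0,0.2],[0,0,0.2]]'

```text
time: 15.08
tool_pos: [0.4257, -0.3261, 0.1955]
tool_rot: [-3.141, -0.0, 1.593]
contact_force: [-0.3, -0.7, -4.7]
opening: 0.0157
grip_force: 45.0
```

No contact force beyond the weight, so it's sliding freely. Lower further.

arm_command --fingers '[1,1,1,1,1,1,1,1]' --travel '[[0,0,0.006],[0,0,0.012],[0,0,0.018],[0,0,0.024],[0,0,0.03],[0,0,0.036],[0,0,0.04],[0,0,0.042]]' --dr '[[0,0,0],[0,0,0],[0,0,0],[0,0,0],[0,0,0],[0,0,0],[0,0,0],[0,0,0]]'

```text
time: 15.75
tool_pos: [0.4258, -0.3263, 0.1537]
tool_rot: [-3.142, 0.0, 1.593]
contact_force: [-0.5, -0.2, -2.6]
opening: 0.016
grip_force: 45.0
```

arm_command --fingers '[1,1,1,1,1,1,1]' --travel '[[0,0,0.003],[0,0,0.006],[0,0,0.008],[0,0,0.01],[0,0,0.011],[0,0,0.011],[0,0,0.011]]' --dr '[[0,0,0],[0,0,0],[0,0,0],[0,0,0],[0,0,0],[0,0,0],[0,0,0]]'

```text
time: 16.33
tool_pos: [0.4261, -0.3276, 0.1446]
tool_rot: [3.14, 0.003, 1.593]
contact_force: [-2.0, -3.6, 6.5]
opening: 0.0159
grip_force: 45.0
```

arm_command --fingers '[1,1,1,1,1]' --travel '[[-0.001,-0.0005,0],[-0.002,-0.0005,0],[-0.002,-0.0005,0.001],[-0.002,-0.0005,0.002],[-0.002,-0.0005,0.002]]' --dr '[[0,0,0],[0,0,0],[0,0,0],[0,0,0],[0,0,0]]'

```text
time: 16.75
tool_pos: [0.4261, -0.3278, 0.144]
tool_rot: [3.139, 0.001, 1.594]
contact_force: [-2.5, 5.5, 18.4]
opening: 0.016
grip_force: 45.0
```

arm_command --fingers '[1,1,1,1,1]' --travel '[[0.001,-0.0005,0],[0.001,-0.0005,0],[0.001,-0.0005,0.0003],[0.001,-0.0005,0.0003],[0.001,-0.0005,0.0003]]' --dr '[[0,0,0],[0,0,0],[0,0,0],[0,0,0],[0,0,0]]'

```text
time: 17.17
tool_pos: [0.4261, -0.3279, 0.1441]
tool_rot: [3.137, 0.003, 1.594]
contact_force: [-1.5, 2.0, 18.7]
opening: 0.0158
grip_force: 45.0
```

```bash
python3 - <<'E'
from h import *
go(.4256,-.326,.1426,91.3)
c=read_camera("side"); cv2.imwrite('pics/side5.png',cv2.resize(c['color'][130:290,260:420],None,fx=3.7,fy=3.7,interpolation=cv2.INTER_CUBIC))
E
```

```text
travel [ 0.0019 -0.0004  0.0014] dr [0.24 0.2  0.  ] from [ 0.4261 -0.3279  0.1441] [179.76   0.2   91.3 ]
```

View pics/side5.png

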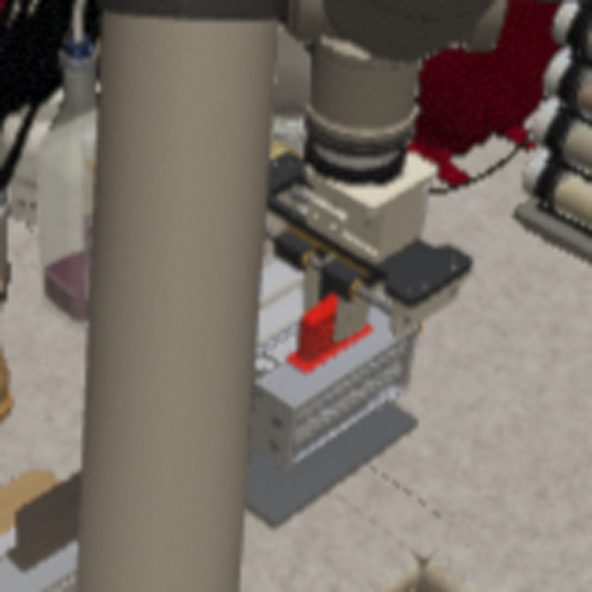

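The red head is down in the guides at px (330,390), with the striker over the hidden roller. One slightly firmer press, then I unload and check that it doesn't lift.

arm_command --fingers '[1,1,1,1,1,1,1,1]' --travel '[[0,0,0.0007],[0,0,0.001],[0,0,0.001],[0,0,0.001],[0,0,-0.001],[0,0,-0.002],[0,0,-0.003],[0,0,-0.003]]' --dr '[[0,0,0],[0,0,0],[0,0,0],[0,0,0],[0,0,0],[0,0,0],[0,0,0],[0,0,0]]'

```text
time: 17.88
tool_pos: [0.426, -0.3278, 0.1441]
tool_rot: [3.139, 0.002, 1.593]
contact_force: [4.2, -2.6, 0.1]
opening: 0.0155
grip_force: 45.0
```

arm_command --fingers '[-1,-1,-1,-1,-1,-1,-1,-1]' --travel '[[0,0,0],[0,0,0],[0,0,0],[0,0,0],[0,0,0],[0,0,0],[0,0,0],[0,0,0]]' --dr '[[0,0,0],[0,0,0],[0,0,0],[0,0,0],[0,0,0],[0,0,0],[0,0,0],[0,0,0]]'

```text
time: 18.55
tool_pos: [0.4247, -0.3272, 0.1439]
tool_rot: [-3.142, 0.0, 1.593]
contact_force: [0.8, 0.5, 0.3]
opening: 0.0645
grip_force: 0.0
```

arm_command --fingers '[-1,-1,-1,-1,-1,-1,-1,-1]' --travel '[[0,0,-0.02],[0,0,-0.05],[0,0,-0.08],[0,0,-0.1],[-0.035,0,-0.1],[-0.07,0,-0.1],[-0.105,0,-0.1],[-0.14,0,-0.1]]' --dr '[[0,0,0],[0,0,0],[0,0,0],[0,0,0],[0,0,0],[0,0,0],[0,0,0],[0,0,0]]'

```text
time: 19.22
tool_pos: [0.4278, -0.4685, 0.2443]
tool_rot: [3.141, 0.0, 1.594]
contact_force: [0.5, 0.1, -0.1]
opening: 0.0915
grip_force: 0.0
```

arm_command --fingers '[-1,-1,-1,-1,-1,-1]' --travel '[[-0.01,-0.03,0],[-0.02,-0.06,0],[-0.03,-0.09,0],[-0.04,-0.1,0],[-0.04,-0.1,0],[-0.04,-0.1,0]]' --dr '[[0,0,0],[0,0,0],[0,0,0],[0,0,0],[0,0,0],[0,0,0]]'

```text
time: 19.72
tool_pos: [0.3287, -0.5097, 0.244]
tool_rot: [3.141, -0.0, 1.591]
contact_force: [1.0, -0.2, -0.3]
opening: 0.0917
grip_force: 0.0
```

```bash
python3 - <<'E'
from h import *
ims=[]
for n in("top","side"):
    c=read_camera(n); np.savez(f"{n}6.npz",**c); W=cloud(c); hsv=cv2.cvtColor(c["color"],cv2.COLOR_BGR2HSV).astype(int)
    H,S,V=hsv[...,0],hsv[...,1],hsv[...,2]; X,Y,Z=np.moveaxis(W,-1,0)
    red=((H<8)|(H>172))&(S>150)&(V>70)&(X>0.3)&(X<0.6)&(Y<-.2)
    fit(W,red&(Z>.155)&(Z<.2),"redfin"); fit(W,red&(Z<.15),"redlow")
    fit(W,(V<60)&(Z>.115)&(Z<.16)&(X>.35)&(X<.5)&(abs(Y+.045)<.07),"blackfin")
    fit(W,(H>8)&(H<20)&(S>170)&(V>130)&(Y<-.38)&(X<.6)&(Z>.05),"roller")
    ims.append(c['color'])
cv2.imwrite('pics/f6.png',np.hstack([cv2.resize(ims[0][190:310,140:400],(520,240)),cv2.resize(ims[1][130:290,260:420],(240,240))]))
E
```

```text
redfin 136 mean [ 0.4272 -0.3263  0.175 ] rect [ 427.8 -325.3] [67.3 14.6] 89.6 z [0.165 0.175 0.182]
redlow 92 mean [ 0.4343 -0.3886  0.1235] rect [ 486.9 -564.6] [ 59.5 567.7] 16.8 z [0.05  0.13  0.149]
blackfin 116 mean [ 0.4309 -0.0463  0.1404] rect [430.9 -45.8] [11.7 65.8] 0.2 z [0.124 0.141 0.148]
roller 8 mean [ 0.42   -0.423   0.1055] rect [ 420.  -423.3] [9.6 3.1] 90.0 z [0.101 0.106 0.108]
redfin 26 mean [ 0.42   -0.3477  0.1677] rect [ 419.6 -347.7] [ 8.4 23.8] 30.4 z [0.157 0.169 0.177]
redlow 40 mean [ 0.4177 -0.3589  0.1331] rect [ 421.2 -372.4] [82.3 20.1] 84.0 z [0.119 0.132 0.148]
blackfin 0
roller 0
```

View pics/f6.png

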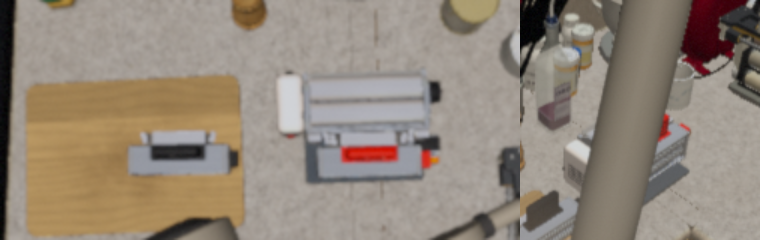

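The composite shows the red head seated with its striker against the roller (px 428,158) and the black head upright on the board (px 180,158). The fin height matches the seat. There's plenty of time left, so I'll press once more on the fin top with closed fingers to be sure it's wedged.

arm_command --fingers '[1,1,1,1,1,1,1,1]' --travel '[[0.03,0.015,0],[0.06,0.035,0],[0.09,0.055,0],[0.12,0.075,0],[0.15,0.09,0],[0.175,0.098,0],[0.183,0.098,0],[0.183,0.098,0]]' --dr '[[0,0,0],[0,0,0],[0,0,0],[0,0,0],[0,0,0],[0,0,0],[0,0,0],[0,0,0]]'

```text
time: 20.48
tool_pos: [0.4239, -0.3215, 0.2443]
tool_rot: [3.141, -0.0, 1.598]
contact_force: [0.0, -1.0, 0.3]
opening: 0.0431
grip_force: 0.0
```

arm_command --fingers '[1,1,1,1,1,1,1,1]' --travel '[[0,0,0],[0,0,0.01],[0,0,0.02],[0,0,0.03],[0,0,0.04],[0,0,0.05],[0,0,0.055],[0,0,0.055]]' --dr '[[0,0,0],[0,0,0],[0,0,0],[0,0,0],[0,0,0],[0,0,0],[0,0,0],[0,0,0]]'

```text
time: 21.15
tool_pos: [0.422, -0.3239, 0.1871]
tool_rot: [-3.139, -0.002, 1.593]
contact_force: [-0.4, -0.4, 0.1]
opening: 0.0002
grip_force: 0.0
```

```bash
python3 - <<'E'
from h import *
go(.426,-.3265,.175,91.2); print(observe()["opening"])
E
```

```text
travel [-0.0027  0.004   0.0121] dr [-0.12 -0.13  0.05] from [ 0.422  -0.3239  0.1871] [-1.7988e+02 -1.3000e-01  9.1250e+01]
0.00015316616502661698
```

arm_command --fingers '[1,1,1,1,1,1,1,1]' --travel '[[-0.002,0.003,0],[-0.002,0.004,0.004],[-0.002,0.004,0.008],[-0.002,0.004,0.011],[-0.002,0.004,0.013],[-0.002,0.004,0.014],[-0.002,0.004,0.014],[-0.002,0.004,0.014]]' --dr '[[0,0,0],[0,0,0],[0,0,0],[0,0,0],[0,0,0],[0,0,0],[0,0,0],[0,0,0]]'

```text
time: 21.82
tool_pos: [0.4267, -0.3261, 0.1759]
tool_rot: [3.141, 0.001, 1.593]
contact_force: [-1.8, 1.1, 6.7]
opening: 0.0005
grip_force: 3.5
```

arm_command --fingers '[1,1,1,1,1]' --travel '[[0,0,0.001],[0,0,0.002],[0,0,0.003],[0,0,0.003],[0,0,0.003]]' --dr '[[0,0,0],[0,0,0],[0,0,0],[0,0,0],[0,0,0]]'

```text
time: 22.23
tool_pos: [0.4272, -0.3264, 0.1753]
tool_rot: [3.139, 0.003, 1.593]
contact_force: [-4.9, 5.4, 21.9]
opening: 0.0004
grip_force: 11.1
```

The head takes 22 N with only 0.6 mm of travel, so it's wedged. Retract straight up and hand in.

arm_command --fingers '[1,1,1,1,1,1,1,1]' --travel '[[0,0,-0.003],[0,0,-0.01],[0,0,-0.03],[0,0,-0.06],[0,0,-0.08],[0,0,-0.08],[0,0,-0.08],[0,0,-0.08]]' --dr '[[0,0,0],[0,0,0],[0,0,0],[0,0,0],[0,0,0],[0,0,0],[0,0,0],[0,0,0]]'

```text
time: 22.9
tool_pos: [0.4264, -0.3258, 0.2511]
tool_rot: [-3.141, -0.001, 1.593]
contact_force: [-0.6, -0.5, -0.5]
opening: 0.0004
grip_force: 0.0
```

```bash
python3 -c "
from h import *
print(observe()['tool_pos'],observe()['contact_force']); print(hand_in())"
```

```text
[ 0.42637361 -0.32580573  0.25107751] [-0.62299104 -0.45227467 -0.46028769]
the job is handed in; nothing more can be done
None
```

I handed the job in at about 23 s; no verdict was returned. The black-grip head stands upright on the board, and the red-grip head is pressed into the guides with about 22 N, with its striker against the roller. I judged the wedge and switch trip from press force and camera views, since neither is reported directly.

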